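# Dispense brass spacers from the tilting carousel

### The job

Fill the small orange tray with the brass spacers from the parts carousel: turn the carousel until the compartment with the three brass spacers squarely faces the spout, then tip it fully forward (the red lever pad does this) so that they slide out into the tray below, and let the carousel come back level. Nothing else may leave the carousel, the tray stays where it is, and the other things on the bench are not to be disturbed.

Things in the scene. Friction and masses are not known exactly. Their poses are not given: they have to be found in the camera images.
- dispenser: grey steel stand, bolted down, of a tilting parts carousel. Origin on the bench straight below the carousel's axis; its -x axis is the way the blue spout points (roughly towards the robot), its z is up. The tilt axle lies along its y axis, 141 mm above the bench. Side plates stand at y = +-98 mm, up to 165 mm high
- drum (a joint): angle of the white carousel drum (152 mm diameter, five open compartments round a 36 mm hub) about its axis, rad, positive anticlockwise seen from above; 0 = comp0 faces the spout. Turns either way (+-6.28), held only by friction (0.06 N m): no clicks, it stays where it is left. Drum floor 161 mm, divider tops 191 mm above the bench
- tip (a joint): forward tilt of the blue cradle with drum and spout, rad: 0 = level (rest), 1.0 = fully tipped, at its stop, spout down over the tray. A damped spring brings it back to 0 by itself in about 1 s when the lever is let go
- pad (a point): centre of the top of the red ribbed pad (34 x 40 mm) at the end of the tip lever, to the right of the spout, about 191 mm above the bench at rest. Moves with the cradle: 105 mm from the tilt axle, 28.6 degrees above it at rest and 28.7 degrees below it when fully tipped, so it goes nearly straight down by about 100 mm. Pressing it needs about 4 N at first and 8 to 12 N at the end
- drum_top (a point): on the drum's axis, on its steel hub nut, 201 mm above the bench. On the outer end of each divider, half-way between two comp directions, 66 mm from the axis, stands a black finger pin (8 mm thick, 24 mm above the divider, top 215 mm above the bench): pushing it sideways turns the drum. The fixed blue wall round the drum (radius 81 mm, top 191 mm) is open only at the 58 degree wide spout
- tray_in (a point): middle of the inner floor of the small orange parts tray (66 x 58 x 36 mm, walls 2.5 mm, open on top) that stands loose in a low steel frame on the stand, under the spout; 7.5 mm above the bench, rim 41 mm above it
- comp0 (a point): floor point in the middle of compartment 0 of the drum, 52 mm from the axis; turns with the drum. It faces the spout squarely when this point lies straight in front of the axis, on the stand's -x axis. Compartments are 72 degrees apart, numbered anticlockwise seen from above
- comp1 (a point): floor point in the middle of compartment 1 of the drum, 52 mm from the axis; turns with the drum. It faces the spout squarely when this point lies straight in front of the axis, on the stand's -x axis. Compartments are 72 degrees apart, numbered anticlockwise seen from above
- comp2 (a point): floor point in the middle of compartment 2 of the drum, 52 mm from the axis; turns with the drum. It faces the spout squarely when this point lies straight in front of the axis, on the stand's -x axis. Compartments are 72 degrees apart, numbered anticlockwise seen from above
- comp3 (a point): floor point in the middle of compartment 3 of the drum, 52 mm from the axis; turns with the drum. It faces the spout squarely when this point lies straight in front of the axis, on the stand's -x axis. Compartments are 72 degrees apart, numbered anticlockwise seen from above
- comp4 (a point): floor point in the middle of compartment 4 of the drum, 52 mm from the axis; turns with the drum. It faces the spout squarely when this point lies straight in front of the axis, on the stand's -x axis. Compartments are 72 degrees apart, numbered anticlockwise seen from above
- brass1_c (a point): centre of one of three brass hexagonal spacers, 12 mm across and 14 mm tall, 12 g, standing (or lying, after turning) loose on the floor of one compartment of the carousel
- brass2_c (a point): centre of one of three brass hexagonal spacers, 12 mm across and 14 mm tall, 12 g, standing (or lying, after turning) loose on the floor of one compartment of the carousel
- brass3_c (a point): centre of one of three brass hexagonal spacers, 12 mm across and 14 mm tall, 12 g, standing (or lying, after turning) loose on the floor of one compartment of the carousel
- ferrite1_c (a point): centre of one of two black ferrite beads, 12 mm across and 14 mm tall, 12 g, standing (or lying, after turning) loose on the floor of one compartment of the carousel
- ferrite2_c (a point): centre of one of two black ferrite beads, 12 mm across and 14 mm tall, 12 g, standing (or lying, after turning) loose on the floor of one compartment of the carousel
- alu1_c (a point): centre of one of two silver aluminium spacers, 12 mm across and 14 mm tall, 12 g, standing (or lying, after turning) loose on the floor of one compartment of the carousel
- alu2_c (a point): centre of one of two silver aluminium spacers, 12 mm across and 14 mm tall, 12 g, standing (or lying, after turning) loose on the floor of one compartment of the carousel
- red1_c (a point): centre of one of two red plastic bushes, 12 mm across and 14 mm tall, 12 g, standing (or lying, after turning) loose on the floor of one compartment of the carousel
- red2_c (a point): centre of one of two red plastic bushes, 12 mm across and 14 mm tall, 12 g, standing (or lying, after turning) loose on the floor of one compartment of the carousel
- reel_blue: blue solder reel, 74 mm diameter, 66 mm high, standing loose on the bench; origin at the middle of its underside; a bystander
- reel_green: green solder reel, 70 mm diameter, 70 mm high, standing loose on the bench; origin at the middle of its underside; a bystander
- board: black circuit board, 72 x 109 x 7 mm, lying loose on the bench; origin at the middle of its underside; a bystander
- clamp: small metal test clamp, 23 x 103 x 32 mm, lying loose on the bench; origin at the middle of its underside; a bystander
Mind the look-alikes: they are no part of the job. Of the things like the part that bears tray_in, leave any that is black; of the rest the smaller one is meant.

How it is judged (in metres and radians):
On the way, in this order (a step that is already met when the one before it is completed fails the run):
1. the compartment with the brass spacers faces the spout (within about 9 degrees) while the carousel is level (((y of comp0 in the frame of dispenser between -0.008 and 0.008 m and x of comp0 in the frame of dispenser below -0.04 m and horizontal distance between each of brass1_c, brass2_c, brass3_c and comp0 below 0.042 m) or (y of comp1 in the frame of dispenser between -0.008 and 0.008 m and x of comp1 in the frame of dispenser below -0.04 m and horizontal distance between each of brass1_c, brass2_c, brass3_c and comp1 below 0.042 m) or (y of comp2 in the frame of dispenser between -0.008 and 0.008 m and x of comp2 in the frame of dispenser below -0.04 m and horizontal distance between each of brass1_c, brass2_c, brass3_c and comp2 below 0.042 m) or (y of comp3 in the frame of dispenser between -0.008 and 0.008 m and x of comp3 in the frame of dispenser below -0.04 m and horizontal distance between each of brass1_c, brass2_c, brass3_c and comp3 below 0.042 m) or (y of comp4 in the frame of dispenser between -0.008 and 0.008 m and x of comp4 in the frame of dispenser below -0.04 m and horizontal distance between each of brass1_c, brass2_c, brass3_c and comp4 below 0.042 m)) and value of joint tip below 0.08 rad and velocity of joint drum between -0.15 and 0.15 rad/s), for 0.2 s.
2. the carousel is tipped forward, nearly to its stop (value of joint tip above 0.85 rad), for 0.1 s.
At the end, for the whole second after the job is handed in: All three brass spacers lie at rest inside the orange tray (centres within its inner walls and below its rim); all other pieces are still in the carousel's compartments; the carousel is back level (tilt under 0.05 rad); the tray stands upright within 12 mm of where it stood (x of brass1_c in the frame of tray_in between -0.03 and 0.031 m and y of brass1_c in the frame of tray_in between -0.03 and 0.03 m and z of brass1_c in the frame of tray_in between -0.003 and 0.03 m and x of brass2_c in the frame of tray_in between -0.03 and 0.031 m and y of brass2_c in the frame of tray_in between -0.03 and 0.03 m and z of brass2_c in the frame of tray_in between -0.003 and 0.03 m and x of brass3_c in the frame of tray_in between -0.03 and 0.031 m and y of brass3_c in the frame of tray_in between -0.03 and 0.03 m and z of brass3_c in the frame of tray_in between -0.003 and 0.03 m and linear speed of each of brass1, brass2, brass3 below 0.03 m/s and distance between each of ferrite1_c, ferrite2_c, alu1_c, alu2_c, red1_c, red2_c and drum_top below 0.095 m and value of joint tip below 0.05 rad and distance of tray_in from where it was at the start of the episode below 0.012 m and angle between tray_in's own z axis and vertical below 0.12 rad); the robot touches nothing.
It fails at once if a piece other than brass leaves the carousel (distance between any of ferrite1_c, ferrite2_c, alu1_c, alu2_c, red1_c, red2_c and drum_top above 0.1 m).
It fails at once if the tray is shoved out of place (over 20 mm) or tipped over (distance of tray_in from where it was at the start of the episode above 0.02 m or angle between tray_in's own z axis and vertical above 0.6 rad).
It fails at once if a bystander is moved by more than 30 mm (distance of any of reel_blue, reel_green, board, clamp from where it was at the start of the episode above 0.03 m).
It also fails if it takes over 61 s, if anything falls off the work surface, if the arm or the gripper's body presses on something with over 40 N, if the wrist force passes 120 N, or if a joint passes its speed limit or range.

### The arm

A 6-joint arm with a two-finger parallel gripper is mounted at the origin on a cart in front of the work surface, level with it; the furniture and walls round the work are solid. World frame = base frame: x ahead of the robot, y to its left, z up, the work surface at z = 0. Lengths are in mm, angles in degrees, forces in N, time in s.
With the tool pointing down it reaches from about 300 to 850 mm from the base axis. Payload 4.2 kg.
Tool frame: the origin (TCP) lies midway between the tips of the shut fingers; the grasp point (between the pads) lies 19 mm behind it (env.grip_point_offset is the distance from the TCP to the grasp point, in mm); z points along the fingers, x is the direction in which the jaws open and shut, and the axes are right-handed (so a half turn about z gives the same grasp; the last joint's range is limited). The gripper opens to 91 mm and grips with 3 to 60 N. Pads are 32 mm wide; open, the fingers measure 118 mm over their backs; the gripper's body (76 mm by 178 mm) begins 60 mm behind the grasp point.
Start: joints at [75.802, 18.312, 89.639, -0, 72.044, -1.146], TCP at [129.856, 560.161, 213.976] pointing down, gripper open.
Joint ranges: [-177.97, 177.97], [-48.28, 115.42], [12.27, 149.76], [-77.06, 257.06], [2.81, 150.46], [-146.56, 146.56]. Speed limits (degrees/s): [147.25, 147.25, 180, 180, 180, 180].

### API

Orientations are given as [roll, pitch, yaw] about the fixed x, y, z axes, in that order (R = Rz(yaw) Ry(pitch) Rx(roll)).
In Python, from workcell import env gives the robot as it stands.
- The arm moves only by the shell command python3 -m pendant 'ROWS' [FORCE]. ROWS is JSON, a list of rows, each an object with "xyz": the shift along the tool's x, y, z in m, a list of three; "roll": the turn about the tool's z in degrees; "jaw": the closure, from 0 (fully open) to 1 (shut). A call has exactly 8 rows; each row is the pose to reach, as a shift and turn from the pose commanded when the call began, along the tool's axes at that moment; what a row does not reach only later rows make up. A row lasts 1/8 s, in which the tool goes at most 62.5 mm and 10.7 degrees, less where a joint would pass 70% of its speed; a pose out of reach is approached as far as the arm can. A call with a gripper value outside its range is refused whole. The fingers move at their own pace and stop on an object; FORCE is the grip in N (left out, the last holds). Time passes only in rows, so rows that repeat a pose let the fingers close, or fill a call up. It gives the time, the measured TCP pose, the force and the opening at its end, in the units of the state.
- env.state(): the state, without advancing time (a new reading comes with each control period).
- env.grab_frame(name): name is "scene" or "top" or "wrist"; returns (picture, depth): 400x640x3 uint8, blue, green, red; 400x640 float32, mm along the optical axis (not along the pixel's ray), 0 where there is no reading.
- env.camera_params(name): a dict with "camera_matrix" (3x3 intrinsics, pixels), "cam_to_world" (4x4, takes a point from camera to world coordinates); the wrist camera has in their place "hand_eye" (4x4, takes a point from camera to tool coordinates, whose origin is the TCP and whose axes are the tool frame's). Camera axes: x right, y up, looking along -z (the intrinsics and any distortion apply to the point x, -y, -z); pixel columns grow to the right and rows downward; lengths in mm; the calibration is good to about 2 mm. The wrist camera is an equidistant fisheye: a pixel r from the principal point sees the ray r / f radians off the axis. A picture is of the moment at which its call begins: read the wrist's pose just before it. camera_params takes no time and is no camera call.
- env.job_done(): hands the job in, once; it reports no verdict.
The state is a dict: "time_s": time; "qpos": joint angles; "qvel": joint speeds; "effort": joint torques, N m; "ee_pos": TCP position; "ee_rot": TCP orientation; "force": force on the tool from outside, world axes, zero at the start; "torque": the same for the moment, N m; "gripper_width": finger opening in mm.
Only numpy, scipy, OpenCV 4.12 (cv2) and the standard library are available. Lean on these libraries where they do the work, as an engineer would, in place of code of your own. Each camera call takes 0.05 s, during which the arm holds its last target. There are 200 camera calls.

## Working session

There is one attempt and no reset: what is moved stays moved. The work goes in short steps, Python scripts to look and compute and a shell command to move; the robot and the scene stay as the last step left them, time stands still between calls to the robot, and variables do not carry over. Pictures are saved under pics/ and viewed, about 8 in all and at most 12, crops included, and the job is handed in when it is done.

```bash
mkdir -p pics; ls; cat > h.py <<'E'
import numpy as np, cv2
from workcell import env
from scipy.spatial.transform import Rotation as R
def ray(cam,u,v):
    p=env.camera_params(cam);K=np.array(p["camera_matrix"]);T=np.array(p["cam_to_world"])
    d=np.array([(u-K[0,2])/K[0,0],-(v-K[1,2])/K[1,1],-1.0])
    return T[:3,3],T[:3,:3]@d
def onz(cam,u,v,z):
    o,d=ray(cam,u,v);return o+d*(z-o[2])/d[2]
def dep(cam,D,u,v):
    o,d=ray(cam,u,v);return o+d*D[int(v),int(u)]
def tool():
    s=env.state();return np.array(s["ee_pos"]),R.from_euler('xyz',s["ee_rot"],degrees=True).as_matrix()
E
python3 - <<'E'
from h import *
s=env.state();print({k:np.round(v,2) for k,v in s.items()})
for n in("scene","top"):
    im,d=env.grab_frame(n);cv2.imwrite(f"pics/{n}0.png",im);np.save(f"{n}0.npy",d)
    p=env.camera_params(n);print({k:np.round(v,3).tolist() if not isinstance(v,str) else v for k,v in p.items()})
print({k:np.round(v,3).tolist() for k,v in env.camera_params("wrist").items()})
E
```

```text
pics
{'time_s': np.float64(0.0), 'qpos': array([75.8 , 18.35, 89.71, -0.  , 72.04, -1.15]), 'qvel': array([-0.07,  0.1 ,  0.04, -0.02, -0.02, -0.18]), 'effort': array([  0.  , -41.25, -23.2 ,   0.07,   0.05,  -0.  ]), 'ee_pos': array([129.73, 559.66, 213.11]), 'ee_rot': array([-1.800e+02,  1.000e-01,  7.695e+01]), 'force': array([-0.61,  1.01, -0.49]), 'torque': array([ 0.03, -0.02,  0.02]), 'gripper_width': np.float64(91.2)}
{'camera_matrix': [[457.376, 0.0, 321.11], [0.0, 457.376, 199.276], [0.0, 0.0, 1.0]], 'cam_to_world': [[-0.599, 0.334, -0.728, -560.971], [-0.801, -0.258, 0.541, 912.047], [-0.007, 0.907, 0.421, 760.844], [0.0, 0.0, 0.0, 1.0]]}
{'camera_matrix': [[486.54, 0.0, 315.575], [0.0, 486.54, 197.539], [0.0, 0.0, 1.0]], 'cam_to_world': [[0.019, 0.993, -0.121, 323.936], [-1.0, 0.019, -0.002, 129.207], [0.0, 0.121, 0.993, 1485.189], [0.0, 0.0, 0.0, 1.0]]}
{'camera_matrix': [[309.707, 0.0, 320.857], [0.0, 309.707, 197.907], [0.0, 0.0, 1.0]], 'hand_eye': [[1.0, 0.0, 0.001, -0.575], [0.0, -0.957, -0.29, -81.56], [0.001, 0.29, -0.957, -169.968], [0.0, 0.0, 0.0, 1.0]]}
```

View pics/scene0.png

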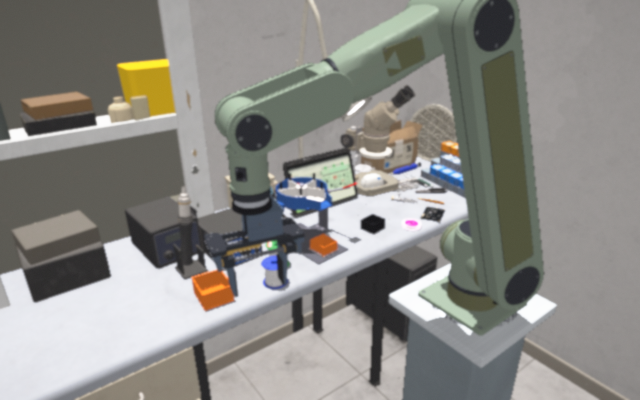

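View pics/top0.png

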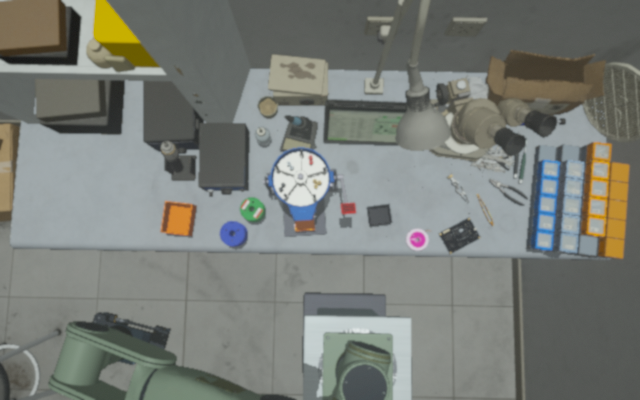

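```bash
python3 - <<'E'
from h import *
im=cv2.imread("pics/top0.png")
cv2.imwrite("pics/c0.png",cv2.resize(im[135:245,230:370],None,fx=5.4,fy=5.4,interpolation=cv2.INTER_CUBIC))
hsv=cv2.cvtColor(im,cv2.COLOR_BGR2HSV)
w=cv2.inRange(hsv,(0,0,190),(180,40,255));w[:,:260]=0;w[:,345:]=0;w[:140]=0;w[225:]=0
n,l,st,c=cv2.connectedComponentsWithStats(w)
m=np.zeros_like(w); pts=np.argwhere((w>0))
i=1+np.argmax(st[1:,4]);cs,_=cv2.findContours((l==i).astype(np.uint8),cv2.RETR_EXTERNAL,2);cc=max(cs,key=len)
(u,v),r=cv2.minEnclosingCircle(cc);print("drum",u,v,r,onz("top",u,v,191),"r mm",r/486.54*(1485-191))
for nm,u,v,z in[("nut",300.5,178,201),("pad",348,209,191),("spout",303,213,165),("tray",304,227,41)]:print(nm,onz("top",u,v,z).round())
E
```

```text
drum 300.64105224609375 178.99656677246094 27.52341651916504 [530.6790766  172.77913441 191.        ] r mm 73.20117765404603
nut [532. 173. 201.]
pad [452.  44. 191.]
spout [441. 165. 165.]
tray [411. 165.  41.]
```

View pics/c0.png

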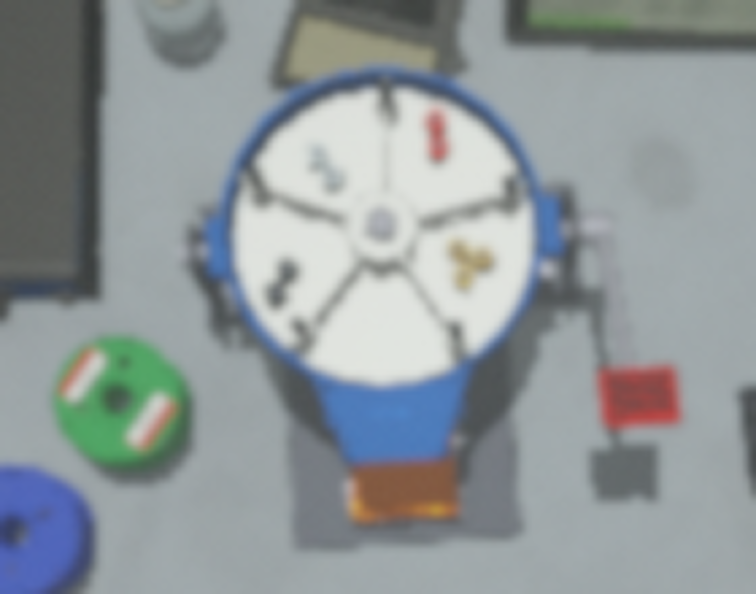

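```bash
python3 -m pendant '[{"xyz":[0,0,-0.04],"roll":0,"jaw":1},{"xyz":[-0.02,0.024,-0.08],"roll":-3,"jaw":1},{"xyz":[-0.05,0.06,-0.1],"roll":-6,"jaw":1},{"xyz":[-0.08,0.096,-0.116],"roll":-9,"jaw":1},{"xyz":[-0.115,0.138,-0.116],"roll":-12,"jaw":1},{"xyz":[-0.15,0.18,-0.116],"roll":-15,"jaw":1},{"xyz":[-0.185,0.222,-0.116],"roll":-17,"jaw":1},{"xyz":[-0.22,0.264,-0.116],"roll":-17,"jaw":1}]' 20
python3 - <<'E'
from h import *
p,M=tool();d=np.array([470,110,330])-p;print(p,env.state()["ee_rot"],M.T@d)
E
```

```text
time_s: 1.1
ee_pos: [338.0, 284.6, 329.7]
ee_rot: [-180.0, 0.0, 94.0]
force: [0.9, 0.9, -0.3]
gripper_width: 14.0
[337.99251815 284.59954006 329.69871167] [-1.79993194e+02  6.10266824e-03  9.39773177e+01] [-183.33530708  119.57902413   -0.29596467]
```

```bash
python3 -m pendant '[{"xyz":[-0.035,0.023,0],"roll":0,"jaw":1},{"xyz":[-0.075,0.048,0],"roll":0,"jaw":1},{"xyz":[-0.115,0.075,0],"roll":0,"jaw":1},{"xyz":[-0.155,0.1,0],"roll":0,"jaw":1},{"xyz":[-0.18,0.12,0],"roll":0,"jaw":1},{"xyz":[-0.18,0.12,0],"roll":0,"jaw":1},{"xyz":[-0.18,0.12,0],"roll":0,"jaw":1},{"xyz":[-0.18,0.12,0],"roll":0,"jaw":1}]' 20
cat >> h.py <<'E'
def wray(p,M,u,v):
    c=env.camera_params("wrist");K=np.array(c["camera_matrix"]);H=np.array(c["hand_eye"])
    x,y=(u-K[0,2])/K[0,0],(v-K[1,2])/K[1,1];r=np.hypot(x,y)+1e-12
    d=np.array([x/r*np.sin(r),-y/r*np.sin(r),-np.cos(r)])
    return p+M@H[:3,3],M@H[:3,:3]@d
def wz(p,M,u,v,z):
    o,d=wray(p,M,u,v);return o+d*(z-o[2])/d[2]
E
python3 - <<'E'
from h import *
p,M=tool();im,d=env.grab_frame("wrist");cv2.imwrite("pics/w1.png",im);np.savez("w1.npz",p=p,M=M,d=d);print(p)
cv2.imwrite("pics/w1s.png",cv2.resize(im,(800,500),interpolation=cv2.INTER_CUBIC))
E
```

```text
time_s: 2.1
ee_pos: [468.8, 115.7, 330.0]
ee_rot: [-180.0, -0.0, 94.0]
force: [-0.1, -0.2, 0.1]
gripper_width: 0.4
[468.80635991 115.69352874 329.9950181 ]
```

View pics/w1s.png

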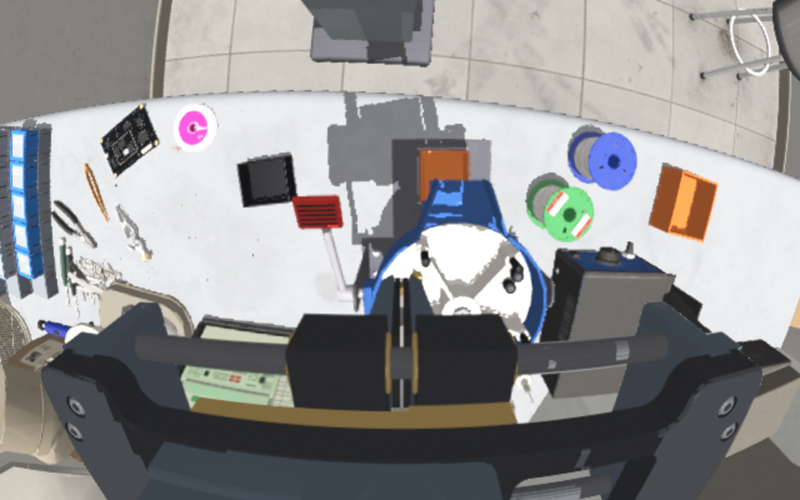

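```bash
cat >> h.py <<'E'
def cloud(p,M,d):
    c=env.camera_params("wrist");K=np.array(c["camera_matrix"]);H=np.array(c["hand_eye"])
    v,u=np.mgrid[:400,:640];x,y=(u-K[0,2])/K[0,0],(v-K[1,2])/K[1,1];r=np.hypot(x,y)+1e-9
    t=np.where(r<1.4,np.tan(np.minimum(r,1.4)),np.nan)
    P=np.stack([x/r*t*d,-y/r*t*d,-d],-1)
    P[d<=0]=np.nan
    return P@H[:3,:3].T@M.T+(p+M@H[:3,3])
E
python3 - <<'E'
from h import *
from scipy.optimize import least_squares
z=np.load("w1.npz");im=cv2.imread("pics/w1.png");P=cloud(z["p"],z["M"],z["d"]);hsv=cv2.cvtColor(im,cv2.COLOR_BGR2HSV)
def rep(n,m):
    q=P[m&np.isfinite(P[...,2])];print(n,len(q),np.median(q,0).round(1));return q
C0=np.array([531,173])
near=np.hypot(P[...,0]-C0[0],P[...,1]-C0[1])
red=((hsv[...,0]<8)|(hsv[...,0]>172))&(hsv[...,1]>150)&(near<200)&(P[...,2]>170);q=rep("pad",red);print(q.min(0).round(),q.max(0).round())
b=(hsv[...,0]>95)&(hsv[...,0]<125)&(hsv[...,1]>120)&(P[...,2]>186)&(P[...,2]<196)&(near<95)&(near>70);q=rep("wall",b)
f=least_squares(lambda a:np.hypot(q[:,0]-a[0],q[:,1]-a[1])-81,C0,loss="soft_l1");print("centre",f.x)
C=f.x
pins=((P[...,2]>203)&(P[...,2]<222)&(hsv[...,2]<80)&(near<85)&(near>50)).astype(np.uint8)
n,l,s,c=cv2.connectedComponentsWithStats(pins)
for i in range(1,n):
    if s[i,4]>8:
        q=P[l==i];m=q.mean(0);print("pin",c[i].round(1),s[i,4],m.round(1),"r",np.hypot(*(m[:2]-C)).round(1),"ang",np.degrees(np.arctan2(m[1]-C[1],m[0]-C[0])).round(1),"z",q[:,2].max().round(1))
o=(hsv[...,0]>5)&(hsv[...,0]<18)&(hsv[...,1]>150)&(np.hypot(P[...,0]-411,P[...,1]-165)<60)
q=rep("tray",o);r=q[q[:,2]>36];print("rim",len(r),cv2.minAreaRect(r[:,:2].astype(np.float32)))
# steel frame base & spout lip
sp=(hsv[...,0]>95)&(hsv[...,0]<125)&(hsv[...,1]>120)&(P[...,2]>130)&(P[...,2]<200)&(P[...,0]<470)&(near<150)
q=rep("spout",sp)
for x0 in range(420,470,10):
    k=q[(q[:,0]>=x0)&(q[:,0]<x0+10)]
    if len(k)>3:print(x0,k[:,1].min().round(1),k[:,1].max().round(1),k[:,2].min().round())
E
```

```text
pad 692 [453.2  45.  193.1]
[440.  25. 182.] [470.  64. 199.]
wall 497 [503.  217.7 190. ]
centre [539.61858532 172.1074284 ]
pin [339.9 207. ] 32 [482.6 134.5 210.7] r 68.3 ang -146.6 z 216.7
pin [413.2 213.5] 53 [484.6 210.5 210.9] r 67.1 ang 145.1 z 215.0
pin [419.9 272.7] 18 [556.9 233.8 205.7] r 64.1 ang 74.4 z 208.8
tray 987 [423.9 161.4   7. ]
rim 99 ((432.29168701171875, 163.9913330078125), (56.98621368408203, 56.22983169555664), 5.085951805114746)
spout 2079 [446.8 167.8 158.5]
420 138.6 188.5 156.0
430 136.3 193.1 156.0
440 132.6 198.6 156.0
450 131.0 202.3 156.0
460 128.6 215.5 150.0
```

```bash
python3 -m pendant '[{"xyz":[-0.017,0.013,0],"roll":0,"jaw":1},{"xyz":[-0.017,0.013,0.03],"roll":0,"jaw":1},{"xyz":[-0.017,0.013,0.06],"roll":0,"jaw":1},{"xyz":[-0.017,0.013,0.09],"roll":0,"jaw":1},{"xyz":[-0.017,0.013,0.115],"roll":0,"jaw":1},{"xyz":[-0.017,0.013,0.132],"roll":0,"jaw":1},{"xyz":[-0.017,0.013,0.132],"roll":0,"jaw":1},{"xyz":[-0.017,0.013,0.132],"roll":0,"jaw":1}]' 
python3 - <<'E'
from h import *
p,M=tool();im,d=env.grab_frame("wrist");cv2.imwrite("pics/w2.png",im);np.savez("w2.npz",p=p,M=M,d=d);print(p)
cv2.imwrite("pics/w2s.png",cv2.resize(im[60:340,180:580],(800,560),interpolation=cv2.INTER_CUBIC))
z=np.load("w1.npz");print("nut",wz(z["p"],z["M"],369.6,249.6,201))
E
```

```text
time_s: 3.15
ee_pos: [484.0, 99.3, 198.8]
ee_rot: [179.9, -0.0, 94.0]
force: [0.5, -0.4, 0.7]
gripper_width: 0.2
[483.97856827  99.34390065 198.83358555]
nut [532.124186   172.04493374 201.        ]
```

View pics/w2s.png

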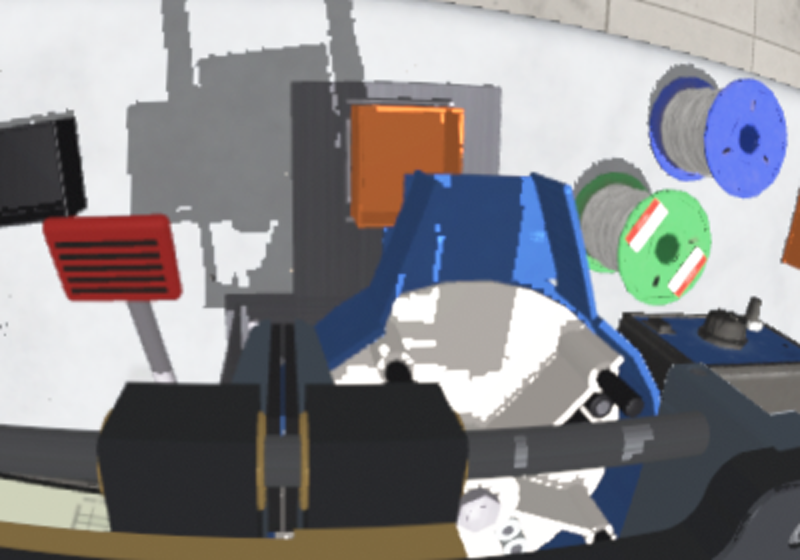

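```bash
python3 -m pendant '[{"xyz":[0.005,-0.01,0],"roll":0,"jaw":1},{"xyz":[0.012,-0.01,0],"roll":0,"jaw":1},{"xyz":[0.02,-0.01,0],"roll":0,"jaw":1},{"xyz":[0.029,-0.01,0],"roll":0,"jaw":1},{"xyz":[0.038,-0.01,0],"roll":0,"jaw":1},{"xyz":[0.046,-0.01,0],"roll":0,"jaw":1},{"xyz":[0.053,-0.01,0],"roll":0,"jaw":1},{"xyz":[0.058,-0.01,0],"roll":0,"jaw":1}]' 
python3 -m pendant '[{"xyz":[0.005,0,0],"roll":0,"jaw":1},{"xyz":[0.01,0,0],"roll":0,"jaw":1},{"xyz":[0.015,0,0],"roll":0,"jaw":1},{"xyz":[0.02,0,0],"roll":0,"jaw":1},{"xyz":[0.024,0,0],"roll":0,"jaw":1},{"xyz":[0.027,0,0],"roll":0,"jaw":1},{"xyz":[0.028,0,0],"roll":0,"jaw":1},{"xyz":[0.028,0,0],"roll":0,"jaw":1}]' 
python3 - <<'E'
from h import *
p,M=tool();im,d=env.grab_frame("wrist");cv2.imwrite("pics/w3.png",im);np.savez("w3.npz",p=p,M=M,d=d);print(p)
cv2.imwrite("pics/w3s.png",cv2.resize(im[60:340,120:520],(800,560),interpolation=cv2.INTER_CUBIC))
E
```

```text
time_s: 4.2
ee_pos: [469.7, 156.6, 197.9]
ee_rot: [180.0, -0.0, 94.0]
force: [-0.5, -1.3, 0.3]
gripper_width: 0.6
time_s: 5.2
ee_pos: [467.6, 184.1, 197.9]
ee_rot: [-180.0, -0.0, 93.9]
force: [-0.1, -0.6, 0.4]
gripper_width: 0.5
[467.5649586  184.08498047 197.93254711]
```

View pics/w3s.png

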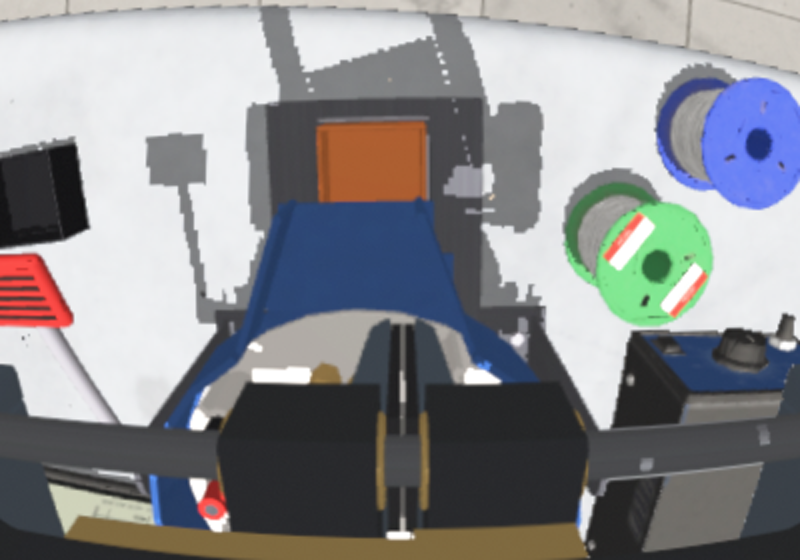

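```bash
python3 -m pendant '[{"xyz":[-0.003,0,0],"roll":0,"jaw":1},{"xyz":[-0.003,0,-0.04],"roll":0,"jaw":1},{"xyz":[-0.003,0,-0.08],"roll":0,"jaw":1},{"xyz":[-0.03,0,-0.11],"roll":0,"jaw":1},{"xyz":[-0.07,0,-0.11],"roll":0,"jaw":1},{"xyz":[-0.105,-0.01,-0.11],"roll":0,"jaw":1},{"xyz":[-0.135,-0.02,-0.11],"roll":0,"jaw":1},{"xyz":[-0.14,-0.02,-0.11],"roll":0,"jaw":1}]' 
python3 - <<'E'
from h import *
p,M=tool();im,d=env.grab_frame("wrist");cv2.imwrite("pics/w4.png",im);np.savez("w4.npz",p=p,M=M,d=d);print(p)
t,dt=env.grab_frame("top");cv2.imwrite("pics/t4.png",t)
a=cv2.resize(im[100:380,300:600],(428,400),interpolation=cv2.INTER_CUBIC);b=cv2.resize(t[140:240,255:348],(372,400),interpolation=cv2.INTER_CUBIC)
cv2.imwrite("pics/m4.png",np.hstack([a,b]))
E
```

```text
time_s: 6.25
ee_pos: [456.7, 41.7, 308.1]
ee_rot: [-180.0, -0.0, 93.8]
force: [-0.1, 0.7, 0.9]
gripper_width: 0.6
[456.74465009  41.7108541  308.07506764]
```

View pics/m4.png

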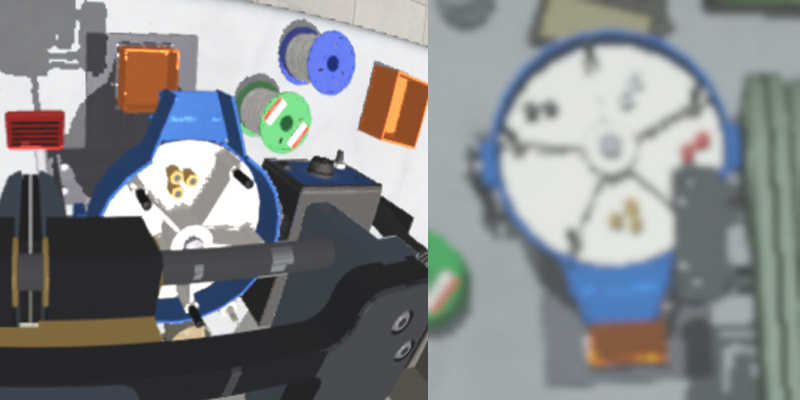

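```bash
python3 - <<'E'
from h import *
from scipy.optimize import least_squares
z=np.load("w4.npz");im=cv2.imread("pics/w4.png");P=cloud(z["p"],z["M"],z["d"]);hsv=cv2.cvtColor(im,cv2.COLOR_BGR2HSV)
print("nut ray",wz(z["p"],z["M"],300+193*.701,100+240*.7,201))
N=np.array([533,172.]);near=np.hypot(P[...,0]-N[0],P[...,1]-N[1])
pins=((P[...,2]>197)&(P[...,2]<222)&(hsv[...,2]<80)&(near<85)&(near>50)).astype(np.uint8)
n,l,s,c=cv2.connectedComponentsWithStats(pins)
for i in range(1,n):
    if s[i,4]>8:
        q=P[l==i];m=np.append(cv2.minEnclosingCircle(q[:,:2].astype(np.float32))[0],q[:,2].max());print("pin",c[i].round(1),s[i,4],m.round(1),q.mean(0).round(1),"r",np.hypot(*(m[:2]-N)).round(1),"ang",np.degrees(np.arctan2(m[1]-N[1],m[0]-N[0])).round(1))
br=(hsv[...,0]>14)&(hsv[...,0]<30)&(hsv[...,1]>110)&(near<75);q=P[br];print("brass",len(q),np.nanmedian(q,0).round(1),np.nanmax(q[:,2]))
b=(hsv[...,0]>95)&(hsv[...,0]<125)&(hsv[...,1]>120)
q=P[b&(P[...,2]>187)&(P[...,2]<195)&(near<100)&(near>65)]
f=least_squares(lambda a:np.hypot(q[:,0]-a[0],q[:,1]-a[1])-a[2],[533,172,81],loss="soft_l1");print("wall",len(q),f.x)
q=P[b&(P[...,2]>130)&(P[...,2]<200)&(P[...,0]<470)&(near<150)]
for x0 in range(415,470,10):
    k=q[(q[:,0]>=x0)&(q[:,0]<x0+10)]
    if len(k)>3:print(x0,k[:,1].min().round(1),k[:,1].max().round(1),k[:,2].min().round())
o=(hsv[...,0]>5)&(hsv[...,0]<18)&(hsv[...,1]>150)&(np.hypot(P[...,0]-415,P[...,1]-165)<70)
q=P[o];print("tray floor",np.median(q[q[:,2]<12],0)); r=q[q[:,2]>36];print("rim",len(r),cv2.minAreaRect(r[:,:2].astype(np.float32)))
red=((hsv[...,0]<8)|(hsv[...,0]>172))&(hsv[...,1]>150)&(P[...,2]>170)&(P[...,0]<480);print("pad",np.nanmedian(P[red],0),cv2.minAreaRect(P[red][:,:2].astype(np.float32)))
E
```

```text
nut ray [529.36615392 169.01659058 201.        ]
pin [470.8 225.4] 66 [476.3 196.2 215.3] [475.8 195.5 208.1] r 61.6 ang 156.9
pin [400.6 239.5] 68 [494.  121.9 214.7] [494.  121.4 207.9] r 63.5 ang -127.9
pin [437.4 322. ] 71 [601.  188.7 215.6] [600.1 187.7 207.1] r 70.1 ang 13.8
brass 137 [488.9 155.8 171.2] 175.40988803804714
wall 567 [537.93310875 172.28114298  79.5530231 ]
415 140.8 187.4 156.0
425 136.9 193.0 156.0
435 134.6 196.2 156.0
445 131.5 201.0 156.0
455 129.2 205.2 150.0
465 127.8 214.9 150.0
tray floor [435.63456564 166.50103556   6.61113546]
rim 208 ((435.6316223144531, 163.79100036621094), (66.46804809570312, 57.480464935302734), 4.5169596672058105)
pad [453.65048726  43.65625248 192.38702848] ((455.73052978515625, 43.917320251464844), (30.37074089050293, 36.9816780090332), 6.003479480743408)
```

```bash
python3 -m pendant '[{"xyz":[0.045,0.01,0],"roll":0,"jaw":1},{"xyz":[0.09,0.02,0],"roll":0,"jaw":1},{"xyz":[0.125,0.031,0],"roll":0,"jaw":1},{"xyz":[0.134,0.031,0.02],"roll":0,"jaw":1},{"xyz":[0.134,0.031,0.055],"roll":0,"jaw":1},{"xyz":[0.134,0.031,0.09],"roll":0,"jaw":1},{"xyz":[0.134,0.031,0.11],"roll":0,"jaw":1},{"xyz":[0.134,0.031,0.11],"roll":0,"jaw":1}]' 
python3 -m pendant '[{"xyz":[0.004,0,0],"roll":0,"jaw":1},{"xyz":[0.008,0,0],"roll":0,"jaw":1},{"xyz":[0.012,0,0],"roll":0,"jaw":1},{"xyz":[0.015,0,0],"roll":0,"jaw":1},{"xyz":[0.017,0,0],"roll":0,"jaw":1},{"xyz":[0.017,0,0],"roll":0,"jaw":1},{"xyz":[0.017,0,0],"roll":0,"jaw":1},{"xyz":[0.014,0,0],"roll":0,"jaw":1}]' 
python3 -m pendant '[{"xyz":[0,0,-0.04],"roll":0,"jaw":1},{"xyz":[0,0,-0.08],"roll":0,"jaw":1},{"xyz":[-0.03,0,-0.11],"roll":0,"jaw":1},{"xyz":[-0.075,-0.01,-0.11],"roll":0,"jaw":1},{"xyz":[-0.115,-0.03,-0.11],"roll":0,"jaw":1},{"xyz":[-0.145,-0.035,-0.11],"roll":0,"jaw":1},{"xyz":[-0.15,-0.035,-0.11],"roll":0,"jaw":1},{"xyz":[-0.15,-0.035,-0.11],"roll":0,"jaw":1}]' 
python3 - <<'E'
from h import *
from scipy.optimize import least_squares
p,M=tool();im,d=env.grab_frame("wrist");cv2.imwrite("pics/w5.png",im);print(p)
P=cloud(p,M,d);hsv=cv2.cvtColor(im,cv2.COLOR_BGR2HSV)
N=np.array([537.5,172.]);near=np.hypot(P[...,0]-N[0],P[...,1]-N[1])
pins=((P[...,2]>197)&(P[...,2]<222)&(hsv[...,2]<80)&(near<85)&(near>50)).astype(np.uint8)
n,l,s,c=cv2.connectedComponentsWithStats(pins)
for i in range(1,n):
    if s[i,4]>8:
        q=P[l==i];m=np.append(cv2.minEnclosingCircle(q[:,:2].astype(np.float32))[0],q[:,2].max());print("pin",c[i].round(1),s[i,4],m.round(1),"r",np.hypot(*(m[:2]-N)).round(1),"ang",np.degrees(np.arctan2(m[1]-N[1],m[0]-N[0])).round(1))
br=(hsv[...,0]>14)&(hsv[...,0]<30)&(hsv[...,1]>110)&(near<75);q=P[br];print("brass",len(q),np.nanmedian(q,0).round(1))
red=((hsv[...,0]<8)|(hsv[...,0]>172))&(hsv[...,1]>150)&(P[...,2]>170)&(P[...,0]<480);print("pad",np.nanmedian(P[red],0))
a=cv2.resize(im[100:380,300:600],(600,560),interpolation=cv2.INTER_CUBIC);cv2.imwrite("pics/m5.png",a)
E
```

```text
time_s: 7.35
ee_pos: [478.0, 179.6, 196.3]
ee_rot: [-179.8, 0.0, 94.0]
force: [-0.3, -0.1, 0.8]
gripper_width: 0.6
time_s: 8.35
ee_pos: [477.7, 192.9, 197.8]
ee_rot: [-179.9, -0.0, 94.0]
force: [0.2, 0.4, -0.1]
gripper_width: 0.3
time_s: 9.35
ee_pos: [453.6, 41.0, 307.9]
ee_rot: [-180.0, -0.1, 93.9]
force: [-0.4, 0.5, -0.3]
gripper_width: 0.3
[453.6262291   40.97058306 307.87560543]
pin [410.5 234.7] 66 [485.8 130.7 215.5] r 66.2 ang -141.4
pin [479.1 234.2] 83 [483.1 208.5 215.1] r 65.5 ang 146.2
pin [484.6 295.3] 20 [555.2 236.  215.2] r 66.4 ang 74.5
pin [426.9 325.8] 66 [603.2 175.6 215. ] r 65.8 ang 3.1
brass 134 [488.5 164.5 171.1]
pad [453.5038529   44.09708065 193.03598105]
```

View pics/m5.png

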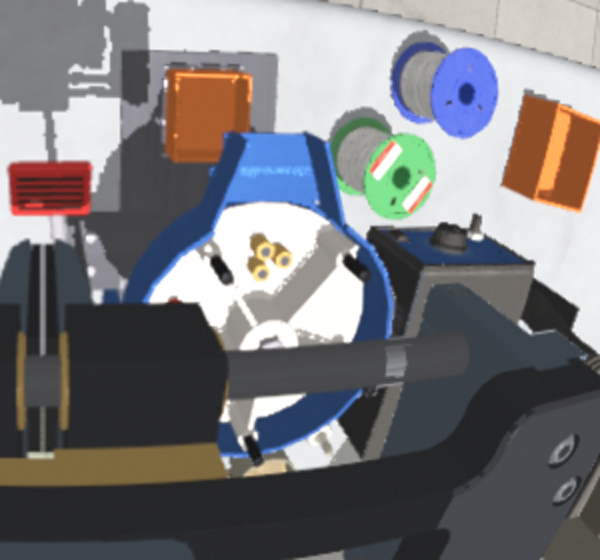

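```bash
python3 - <<'E'
from h import *
z=np.load("w4.npz");im=cv2.imread("pics/w4.png");P=cloud(z["p"],z["M"],z["d"]);hsv=cv2.cvtColor(im,cv2.COLOR_BGR2HSV)
red=((hsv[...,0]<8)|(hsv[...,0]>172))&(hsv[...,1]>150)&(P[...,2]>170)&(P[...,0]<480)
q=P[red];A=np.c_[q[:,:2]-[453.5,44],np.ones(len(q))];print(np.linalg.lstsq(A,q[:,2],rcond=None)[0])
for x in range(438,474,4):
    k=q[(q[:,0]>=x)&(q[:,0]<x+4)];print(x,len(k),np.median(k,0).round(1) if len(k) else"")
print(np.round(env.state()["qpos"],1))
E
```

```text
[-5.09174381e-01 -4.48230029e-02  1.92245562e+02]
438 59 [440.9  51.1 197. ]
442 163 [443.8  41.8 197.5]
446 92 [447.7  42.1 195.8]
450 92 [451.5  39.1 193.6]
454 104 [455.8  43.3 191.3]
458 88 [459.7  44.5 189.2]
462 99 [463.8  43.4 186.8]
466 95 [468.3  45.5 184. ]
470 6 [470.2  31.8 183. ]
[  3.7   4.5  94.    0.1  81.5 -90.3]
```

```bash
python3 -m pendant '[{"xyz":[-0.006,0,0.02],"roll":0,"jaw":1},{"xyz":[-0.006,0,0.045],"roll":0,"jaw":1},{"xyz":[-0.006,0,0.07],"roll":0,"jaw":1},{"xyz":[-0.006,0,0.09],"roll":0,"jaw":1},{"xyz":[-0.006,0,0.103],"roll":0,"jaw":1},{"xyz":[-0.006,0,0.103],"roll":0,"jaw":1},{"xyz":[-0.006,0,0.103],"roll":0,"jaw":1},{"xyz":[-0.006,0,0.103],"roll":0,"jaw":1}]' 
python3 -m pendant '[{"xyz":[0,0,0.005],"roll":0,"jaw":1},{"xyz":[0,-0.001,0.01],"roll":0,"jaw":1},{"xyz":[0,-0.002,0.016],"roll":0,"jaw":1},{"xyz":[0,-0.004,0.022],"roll":0,"jaw":1},{"xyz":[0,-0.006,0.028],"roll":0,"jaw":1},{"xyz":[0,-0.008,0.034],"roll":0,"jaw":1},{"xyz":[0,-0.01,0.04],"roll":0,"jaw":1},{"xyz":[0,-0.011,0.046],"roll":0,"jaw":1}]' 

```

```text
time_s: 10.4
ee_pos: [454.5, 34.8, 205.7]
ee_rot: [179.9, -0.0, 94.0]
force: [-1.0, 0.7, -0.1]
gripper_width: 0.7
time_s: 11.4
ee_pos: [441.3, 33.6, 158.9]
ee_rot: [-179.8, 0.0, 94.0]
force: [-3.5, -0.6, 6.4]
gripper_width: 0.2
```

```bash
python3 -m pendant '[{"xyz":[0,0,0.007],"roll":0,"jaw":1},{"xyz":[0,0,0.014],"roll":0,"jaw":1},{"xyz":[0,0,0.021],"roll":0,"jaw":1},{"xyz":[0,0,0.028],"roll":0,"jaw":1},{"xyz":[0,0,0.035],"roll":0,"jaw":1},{"xyz":[0,0,0.042],"roll":0,"jaw":1},{"xyz":[0,0,0.049],"roll":0,"jaw":1},{"xyz":[0,0,0.054],"roll":0,"jaw":1}]' 
python3 - <<'E'
from h import *
p,M=tool();im,d=env.grab_frame("wrist");cv2.imwrite("pics/w6.png",im)
sc,_=env.grab_frame("scene");cv2.imwrite("pics/s6.png",sc)
P=cloud(p,M,d);hsv=cv2.cvtColor(im,cv2.COLOR_BGR2HSV)
red=((hsv[...,0]<8)|(hsv[...,0]>172))&(hsv[...,1]>150)&(abs(P[...,0]-450)<40)&(abs(P[...,1]-40)<35)
q=P[red];A=np.c_[q[:,:2]-[445,44],np.ones(len(q))];print(len(q),np.nanmedian(q,0),np.linalg.lstsq(A,q[:,2],rcond=None)[0])
cv2.imwrite("pics/m6.png",np.vstack([cv2.resize(im[80:330,200:520],(576,450),interpolation=cv2.INTER_CUBIC)]))
E
```

```text
time_s: 12.4
ee_pos: [446.8, 34.1, 107.0]
ee_rot: [179.5, -0.0, 93.9]
force: [2.5, 0.1, 11.6]
gripper_width: 0.3
531 [440.56673177  54.15911878  98.87841206] [  0.11553185  -0.43346172 104.28803771]
```

View pics/m6.png

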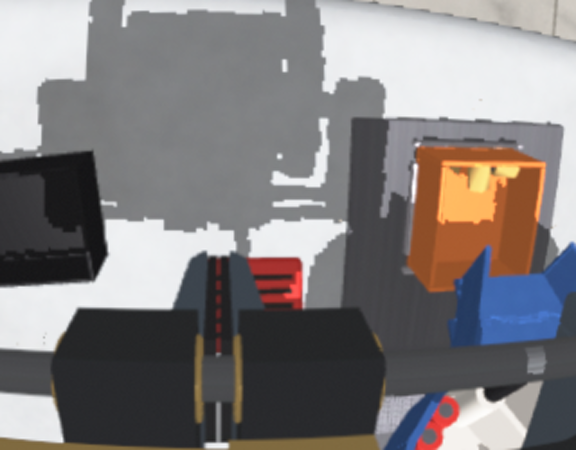

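```bash
python3 -m pendant '[{"xyz":[0,-0.003,0.002],"roll":0,"jaw":1},{"xyz":[0,-0.004,0.004],"roll":0,"jaw":1},{"xyz":[0,-0.004,0.006],"roll":0,"jaw":1},{"xyz":[0,-0.004,0.008],"roll":0,"jaw":1},{"xyz":[0,-0.004,0.01],"roll":0,"jaw":1},{"xyz":[0,-0.004,0.011],"roll":0,"jaw":1},{"xyz":[0,-0.004,0.011],"roll":0,"jaw":1},{"xyz":[0,-0.004,0.011],"roll":0,"jaw":1}]' 
python3 - <<'E'
from h import *
p,M=tool();im,d=env.grab_frame("wrist");cv2.imwrite("pics/w7.png",im)
P=cloud(p,M,d);hsv=cv2.cvtColor(im,cv2.COLOR_BGR2HSV)
red=((hsv[...,0]<8)|(hsv[...,0]>172))&(hsv[...,1]>150)&(P[...,2]<130)&(P[...,1]<70)
q=P[red];k=q[q[:,1]>50]
for x in range(420,470,5):
    j=k[(k[:,0]>=x)&(k[:,0]<x+5)]
    if len(j):print(x,len(j),np.median(j,0).round(1))
cv2.imwrite("pics/m7.png",cv2.resize(im[80:330,200:520],(576,450),interpolation=cv2.INTER_CUBIC))
E
```

```text
time_s: 13.5
ee_pos: [442.4, 33.8, 95.9]
ee_rot: [179.5, -0.0, 93.9]
force: [2.5, 0.3, 9.5]
gripper_width: 0.0
435 15 [439.7  57.8  86.3]
440 155 [442.1  56.3  88. ]
445 44 [446.5  57.   89.8]
```

View pics/m7.png

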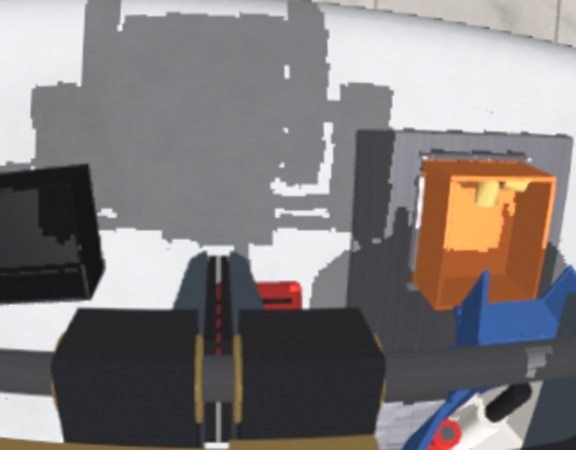

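```bash
python3 -m pendant '[{"xyz":[0,0,0.001],"roll":0,"jaw":1},{"xyz":[0,0,0.002],"roll":0,"jaw":1},{"xyz":[0,0,0.003],"roll":0,"jaw":1},{"xyz":[0,0,0.004],"roll":0,"jaw":1},{"xyz":[0,0,0.005],"roll":0,"jaw":1},{"xyz":[0,0,0.005],"roll":0,"jaw":1},{"xyz":[0,0,0.005],"roll":0,"jaw":1},{"xyz":[0,0,0.005],"roll":0,"jaw":1}]' 
python3 -m pendant '[{"xyz":[0,0,-0.007],"roll":0,"jaw":1},{"xyz":[0,0,-0.015],"roll":0,"jaw":1},{"xyz":[0,0,-0.023],"roll":0,"jaw":1},{"xyz":[0,0,-0.031],"roll":0,"jaw":1},{"xyz":[0,0,-0.039],"roll":0,"jaw":1},{"xyz":[0,0,-0.047],"roll":0,"jaw":1},{"xyz":[0,0,-0.055],"roll":0,"jaw":1},{"xyz":[0,0,-0.063],"roll":0,"jaw":1}]' 
python3 -m pendant '[{"xyz":[0,0.001,-0.01],"roll":0,"jaw":1},{"xyz":[0,0.003,-0.02],"roll":0,"jaw":1},{"xyz":[0,0.005,-0.03],"roll":0,"jaw":1},{"xyz":[0,0.007,-0.04],"roll":0,"jaw":1},{"xyz":[0,0.007,-0.06],"roll":0,"jaw":1},{"xyz":[0,0.007,-0.09],"roll":0,"jaw":1},{"xyz":[0,0.007,-0.12],"roll":0,"jaw":1},{"xyz":[0,0.007,-0.15],"roll":0,"jaw":1}]' 
python3 -m pendant '[{"xyz":[0,0,0],"roll":0,"jaw":1},{"xyz":[0,0,0],"roll":0,"jaw":1},{"xyz":[0,0,0],"roll":0,"jaw":1},{"xyz":[0,0,0],"roll":0,"jaw":1},{"xyz":[0,0,0],"roll":0,"jaw":1},{"xyz":[0,0,0],"roll":0,"jaw":1},{"xyz":[0,0,0],"roll":0,"jaw":1},{"xyz":[0,0,0],"roll":0,"jaw":1}]' 
python3 - <<'E'
from h import *
p,M=tool();im,d=env.grab_frame("wrist");cv2.imwrite("pics/w8.png",im);print(p)
P=cloud(p,M,d);hsv=cv2.cvtColor(im,cv2.COLOR_BGR2HSV)
near=np.hypot(P[...,0]-537,P[...,1]-172);tr=(np.hypot(P[...,0]-432,P[...,1]-165)<48)
o=(hsv[...,0]>5)&(hsv[...,0]<18)&(hsv[...,1]>150)&tr
q=P[o];r=q[(q[:,2]>36)&(q[:,2]<50)];print("rim",len(r),cv2.minAreaRect(r[:,:2].astype(np.float32)))
red=((hsv[...,0]<8)|(hsv[...,0]>172))&(hsv[...,1]>150)&(P[...,2]>170)&(P[...,1]<70);print("pad",np.nanmedian(P[red],0))
a=cv2.resize(im[100:380,300:600],(600,560),interpolation=cv2.INTER_CUBIC);cv2.imwrite("pics/m8.png",a)
E
```

```text
time_s: 14.55
ee_pos: [442.3, 33.8, 90.9]
ee_rot: [179.5, -0.0, 93.9]
force: [1.5, -0.3, 11.0]
gripper_width: 0.2
time_s: 15.55
ee_pos: [440.1, 33.7, 152.8]
ee_rot: [179.9, -0.0, 93.9]
force: [-0.1, 0.5, 2.1]
gripper_width: 0.4
time_s: 16.55
ee_pos: [445.5, 34.1, 302.9]
ee_rot: [-179.9, -0.0, 94.0]
force: [1.3, -0.2, 0.2]
gripper_width: 0.4
time_s: 17.55
ee_pos: [446.0, 34.1, 301.9]
ee_rot: [180.0, -0.0, 93.9]
force: [0.1, 0.4, 0.2]
gripper_width: 0.2
[445.95916465  34.08863163 301.94089138]
rim 227 ((435.451171875, 163.58883666992188), (65.96227264404297, 57.97566604614258), 5.932889938354492)
pad [454.00092349  43.64418993 192.60209893]
```

View pics/m8.png

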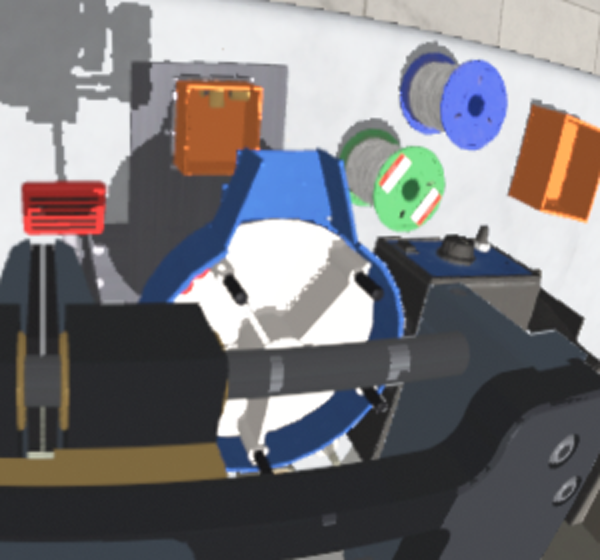

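```bash
python3 -m pendant '[{"xyz":[0.025,0.01,-0.02],"roll":0,"jaw":1},{"xyz":[0.055,0.02,-0.03],"roll":0,"jaw":1},{"xyz":[0.085,0.03,-0.03],"roll":0,"jaw":1},{"xyz":[0.11,0.04,-0.03],"roll":0,"jaw":1},{"xyz":[0.128,0.043,-0.03],"roll":0,"jaw":1},{"xyz":[0.128,0.043,-0.03],"roll":0,"jaw":1},{"xyz":[0.128,0.043,-0.03],"roll":0,"jaw":1},{"xyz":[0.128,0.043,-0.03],"roll":0,"jaw":1}]' 
python3 - <<'E'
from h import *
p,M=tool();im,d=env.grab_frame("wrist");cv2.imwrite("pics/w9.png",im);print(p)
P=cloud(p,M,d);hsv=cv2.cvtColor(im,cv2.COLOR_BGR2HSV)
br=(hsv[...,0]>=17)&(hsv[...,0]<32)&(hsv[...,1]>90)&(np.hypot(P[...,0]-432,P[...,1]-165)<48)
n,l,s,c=cv2.connectedComponentsWithStats(br.astype(np.uint8))
for i in range(1,n):
    if s[i,4]>5:print(s[i],np.nanmean(P[l==i],0).round(1))
u=P[...,:2];m=np.argwhere(np.hypot(P[...,0]-430,P[...,1]-165)<60);a,b=m.min(0),m.max(0);print(a,b)
k=cv2.resize(im[a[0]:b[0],a[1]:b[1]],(500,int(500*(b[0]-a[0])/(b[1]-a[1]))),interpolation=cv2.INTER_CUBIC)[:560];cv2.imwrite("pics/m9.png",k)
E
```

```text
time_s: 18.6
ee_pos: [479.9, 163.9, 332.1]
ee_rot: [180.0, 0.0, 93.9]
force: [0.4, -0.2, -0.8]
gripper_width: 0.4
[479.89618624 163.9359153  332.14614092]
[319 113   7   9  55] [413.4 159.8  31.3]
[332 113   9   5  44] [409.4 181.4  17.1]
[308 266   5  49 204] [448.1 157.9 428.5]
[329 266   6  49 202] [448.  164.1 427.2]
[408 267   4   7  11] [441.5 186.4 425.7]
[412 291   2   9  12] [446.7 186.9 431.5]
[229 292   3  14  17] [451.5 135.2 431.4]
[ 189  321  224   22 3391] [456.3 158.5 438.1]
[ 90 115] [399 565]
```

View pics/m9.png

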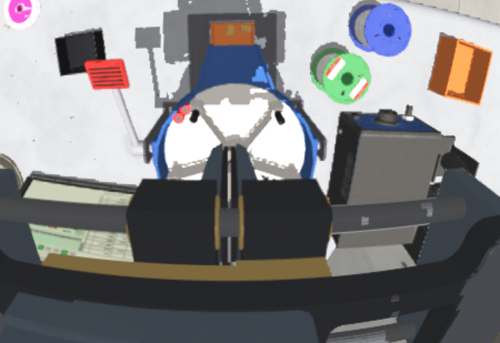

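```bash
python3 -m pendant '[{"xyz":[-0.003,-0.015,0],"roll":0,"jaw":1},{"xyz":[-0.006,-0.03,0.01],"roll":0,"jaw":1},{"xyz":[-0.01,-0.045,0.03],"roll":0,"jaw":1},{"xyz":[-0.01,-0.051,0.055],"roll":0,"jaw":1},{"xyz":[-0.01,-0.051,0.075],"roll":0,"jaw":1},{"xyz":[-0.01,-0.051,0.085],"roll":0,"jaw":1},{"xyz":[-0.01,-0.051,0.085],"roll":0,"jaw":1},{"xyz":[-0.01,-0.051,0.085],"roll":0,"jaw":1}]' 
python3 - <<'E'
from h import *
p,M=tool();im,d=env.grab_frame("wrist");cv2.imwrite("pics/w10.png",im);print(p)
P=cloud(p,M,d);hsv=cv2.cvtColor(im,cv2.COLOR_BGR2HSV)
T=np.array([435.5,163.7]);a=np.radians(4.5);L=(P[...,:2]-T)@np.array([[np.cos(a),-np.sin(a)],[np.sin(a),np.cos(a)]])
ins=(abs(L[...,0])<32)&(abs(L[...,1])<28)&(P[...,2]<80)
m=np.argwhere(ins);a0,b0=m.min(0),m.max(0);print(a0,b0)
print("height (mm) / hue")
for v in range(a0[0],b0[0]+1,2):print(v,' '.join(f"{P[v,u,2]:3.0f}{'*' if 17<=hsv[v,u,0]<32 and hsv[v,u,1]>90 else ' '}" for u in range(a0[1],b0[1]+1,2)))
print("x local rows",L[a0[0]:b0[0]+1:4,(a0[1]+b0[1])//2,0].round())
E
```

```text
time_s: 19.65
ee_pos: [430.3, 151.4, 247.8]
ee_rot: [179.9, -0.0, 93.9]
force: [-0.0, -0.2, -0.3]
gripper_width: 0.5
[430.27782253 151.3530975  247.78984919]
[148 309] [195 353]
height (mm) / hue
148   9   10   10    9   11   11   10   10   11   10   10    9    3    1    4    4    4    4    4    4    6    5    3 
150  21   20   23   22   23   24   23   25   25   24   24   25   26   24   27   26   25   26   27   28   26   28   29 
152  40   41   39   40   40   39   39   39   40   40   39   41   39   40   39   40   39   39   39   40   38   40   39 
154  38   41   40   40   39   41   40   41   40   41   40   32    6    7    8    7   17   17   18   16   16   19   36 
156  40   27    7    7    6    7    6   18   29   30*  32*  33*   7    6    7    5   19*  18*  17*  18*  19*  18*  37 
158  39   28    6    8    7    7    6    9   29   30*  32*  31*  25    6    6    7   15   15*  17*  15*  15*  15   36 
160  40   30    6    6    8    7    7    7   29   32*  32*  31*  31*   7    6    6    6    7    7    7    6    7   37 
162  39   31    7    6    7    8    6    7    7   31*  33*  31*  30*   
[... 1326 characters left out ...]
   7    7    5    6   13   40 
186  40   41    7    7    8    6    7    6    7    7    8    7    7    6    6    7    7    9    6    5    7   10   42 
188  39   40    6    6    7    6    7    7    7    7    8    8    8    8    7    7    6    6    7    6    8   11   39 
190  40   39    8    7    7    6    8    7    6    6    7    7    6    7    8    6    7    9    8    7    6   12   41 
192  40   40    7    8    6    6    6    8    6    5    8    7    7    6    7    6    6    9    8    6    6   12   40 
194  39  157    8    7    7    7    7    7    7    6    7    6    6    7    8    7    8    9    8    6    7   12   39 
x local rows [-33. -32. -26. -21. -11.  -5.   0.   6.  11.  16.  22.  28.]
```

```bash
python3 -m pendant '[{"xyz":[0,0,-0.04],"roll":0,"jaw":1},{"xyz":[0,0,-0.08],"roll":0,"jaw":1},{"xyz":[-0.03,-0.01,-0.1],"roll":0,"jaw":1},{"xyz":[-0.08,-0.03,-0.1],"roll":0,"jaw":1},{"xyz":[-0.13,-0.05,-0.1],"roll":0,"jaw":1},{"xyz":[-0.18,-0.06,-0.1],"roll":0,"jaw":1},{"xyz":[-0.22,-0.06,-0.1],"roll":0,"jaw":1},{"xyz":[-0.22,-0.06,-0.1],"roll":0,"jaw":1}]' 
python3 - <<'E'
from h import *
im,_=env.grab_frame("top");cv2.imwrite("pics/t11.png",im);h0=cv2.cvtColor(cv2.imread("pics/top0.png"),cv2.COLOR_BGR2HSV);h1=cv2.cvtColor(im,cv2.COLOR_BGR2HSV)
v,u=np.mgrid[:400,:640];D=np.hypot(u-300.6,v-179)<25
for t,h in(("start",h0),("now",h1)):
    H,S,V=h[...,0],h[...,1],h[...,2]
    for n,m in(("brass",(H>14)&(H<32)&(S>60)),("red",((H<8)|(H>172))&(S>60)),("nonwhite",(V<200))):
        k=m&D;print(t,n,k.sum(),np.round([u[k].mean(),v[k].mean()]) if k.any() else "")
    for n,lo,hi,x in(("greenreel",45,80,(235,190,270,225)),("bluereel",105,125,(215,215,250,250)),("tray",3,18,(285,212,325,240))):
        k=(H>=lo)&(H<=hi)&(S>120)&(u>x[0])&(u<x[2])&(v>x[1])&(v<x[3]);print(t,n,k.sum(),u[k].mean().round(1),v[k].mean().round(1))
df=cv2.absdiff(cv2.cvtColor(im,6),cv2.cvtColor(cv2.imread("pics/top0.png"),6))>50
n,l,s,c=cv2.connectedComponentsWithStats(df.astype(np.uint8))
print([x.tolist() for x in s[1:] if x[4]>12])
E
```

```text
time_s: 20.7
ee_pos: [385.3, -74.3, 347.5]
ee_rot: [179.9, 0.0, 93.7]
force: [0.2, -0.6, -0.0]
gripper_width: 0.5
start brass 22 [317. 184.]
start red 18 [310. 160.]
start nonwhite 487 [300. 179.]
start greenreel 127 251.4 209.1
start bluereel 450 232.8 233.3
start tray 132 304.4 226.0
now brass 0 
now red 7 [320. 194.]
now nonwhite 369 [300. 179.]
now greenreel 115 251.5 209.4
now bluereel 446 232.7 233.4
now tray 94 305.0 226.0
[[309, 156, 4, 9, 29], [313, 180, 8, 8, 33], [279, 183, 6, 9, 33], [316, 191, 8, 8, 31], [371, 191, 44, 64, 984], [417, 191, 3, 19, 31], [468, 204, 11, 19, 82], [442, 220, 28, 24, 317], [469, 226, 6, 17, 61], [408, 228, 37, 20, 277], [358, 246, 8, 6, 33], [453, 246, 15, 59, 443], [356, 256, 95, 103, 2042], [443, 272, 9, 41, 205], [74, 313, 108, 62, 2279], [309, 341, 35, 57, 1096], [346, 341, 8, 8, 40], [361, 349, 11, 4, 16], [73, 351, 60, 49, 817], [361, 354, 19, 6, 50], [303, 364, 4, 14, 39], [139, 369, 19, 31, 100], [184, 368, 68, 25, 605], [304, 372, 6, 28, 78], [382, 383, 5, 10, 27], [234, 395, 61, 5, 255], [380, 394, 6, 6, 25]]
```

```bash
python3 -c "
from workcell import env
print(env.job_done())"
```

```text
the job is handed in; nothing more can be done
None
```

I turned the carousel clockwise about 66° in two pushes on a finger pin. I then pressed the red pad down to about 91 mm, which is its full-tip height, and let the carousel come back level. The job is handed in at about 21 s of the 61 s allowed.

**What the last checks showed:**
- **Alignment:** before tipping, the brass compartment was about 2° off the spout axis. My first push left it about 9° short, because the closed fingertips are narrower than I had assumed, so I pushed again.
- **Carousel:** the pad is back at its rest height (192.6 mm), so the carousel is level. No brass is left in the drum.
- **Brass in the tray:** I could see only two spacers directly. One lies flat with its top at about 19 mm. The other has its top at about 32 mm, which fits only if it is resting on the third. That would put its centre about 18 mm above the tray floor, within the 30 mm limit. I did not see the third spacer separately.
- **Tray and bystanders:** the tray's rim is within 1 mm of its earlier position, and the blue and green reels have not moved. I did not measure the board and clamp again; the arm never came down near them.
- **Other pieces:** the red bushes were seen in the drum after tipping. I did not count the black and silver pieces separately, but nothing was seen outside the carousel.

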